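# Turn the row of stripped drill parts round for refitting

### The job

The four spindle parts (pulley, chuck, sleeve and bearing block) stand in steel dishes on the plywood board in the order in which they came off the drill. Move them to the dark wooden rack, one to each compartment, in the reverse order for refitting: the part at the left end of the board goes to the right end of the rack, the next one beside it, and so on (left and right as seen from the robot). Stand each part upright, the same way up as now, flat on the floor of its compartment, and set it down rather than dropping it.

Things in the scene. Friction and masses are not known exactly. Their poses are not given: they have to be found in the camera images.
- pulley: Bare aluminium belt pulley with hub, 0.11 to 0.18 kg: a grooved wheel 42 mm across and 30 mm high below, a plain round hub 24 mm across above it, from 30 to 56 mm height, with a dark bore in its top. Loose, standing upright in a dish at the start at any yaw, up to 7 mm off the dish's centre. Origin: centre of its underside; z up its own axis.
- chuck: Steel drill chuck, 0.25 to 0.43 kg, standing nose up: dark ribbed round body 38 mm across to 34 mm height, bright collar 34 mm across to 48 mm, then a cone narrowing to 18 mm at the top, 62 mm high. Loose, standing upright in a dish at the start at any yaw, up to 7 mm off the dish's centre. Origin: centre of its underside; z up its own axis.
- sleeve: Brass spacer sleeve, a plain tube 30 mm outside, 20 mm inside, 56 mm high, 0.11 to 0.2 kg. Loose, standing upright in a dish at the start at any yaw, up to 7 mm off the dish's centre. Origin: centre of its underside; z up its own axis.
- block: Grey-painted rectangular bearing block, 30 mm (x) by 40 mm (y) by 46 mm high, 0.19 to 0.33 kg, a brass bush showing in its two larger faces (those facing +x and -x). Loose, standing upright in a dish at the start turned up to 0.35 rad from the board's axes, up to 7 mm off the dish's centre. Origin: centre of its underside; z up its own axis.
- dish_pulley: Low square steel dish, 66 mm square, 9 mm high, fixed on the strip-down board; the one in which the pulley stands at the start (the four dishes are alike). Inner floor 60 mm square, 3 mm above the dish's origin, which is the centre of its underside; walls 3 mm thick, rising 6 mm above the inner floor. Axes parallel to the board's.
- dish_chuck: Low square steel dish, 66 mm square, 9 mm high, fixed on the strip-down board; the one in which the chuck stands at the start (the four dishes are alike). Inner floor 60 mm square, 3 mm above the dish's origin, which is the centre of its underside; walls 3 mm thick, rising 6 mm above the inner floor. Axes parallel to the board's.
- dish_sleeve: Low square steel dish, 66 mm square, 9 mm high, fixed on the strip-down board; the one in which the sleeve stands at the start (the four dishes are alike). Inner floor 60 mm square, 3 mm above the dish's origin, which is the centre of its underside; walls 3 mm thick, rising 6 mm above the inner floor. Axes parallel to the board's.
- dish_block: Low square steel dish, 66 mm square, 9 mm high, fixed on the strip-down board; the one in which the block stands at the start (the four dishes are alike). Inner floor 60 mm square, 3 mm above the dish's origin, which is the centre of its underside; walls 3 mm thick, rising 6 mm above the inner floor. Axes parallel to the board's.
- strip_board: Strip-down board: light plywood, 88 mm by 310 mm, 12 mm thick, fixed, carrying the four steel dishes in a row along its y axis with centres at y = +111, +37, -37 and -111 mm, x = 0, their undersides on its top at z = 12 mm. Origin: centre of its underside. Its +x points away from the robot and +y to the robot's left, both within 0.12 rad; it may be the nearer or the farther of the two racks.
- refit_rack: Refit rack: dark wood, 86 mm by 308 mm, fixed, with four open square compartments in a row along its y axis, centres at y = +111, +37, -37 and -111 mm, x = 0; each is 62 mm square inside, floor 12 mm above the origin, walls 12 mm thick that rise 8 mm above the floor (to 20 mm). Origin: centre of its underside. Its +x points away from the robot and +y to the robot's left, both within 0.12 rad. Empty at the start.
There are look-alikes about, which are no part of the job. Leave any red look-alike of the block alone. What is shaped like the pulley but blue or orange is not meant.

How it is judged:
At the end, for the whole second after the job is handed in: Each part rests in the rack compartment that mirrors its dish's place on the board (1st from left in 4th, 2nd in 3rd, 3rd in 2nd, 4th in 1st): within 28 mm of the compartment's centre along each rack axis, 4 mm of its floor's height, upright within 0.1 rad, below 0.02 m/s and 0.2 rad/s (((y of dish_pulley in the frame of strip_board between 0.091 and 0.131 m and y of pulley in the frame of refit_rack between -0.139 and -0.083 m) or (y of dish_pulley in the frame of strip_board between 0.017 and 0.057 m and y of pulley in the frame of refit_rack between -0.065 and -0.009 m) or (y of dish_pulley in the frame of strip_board between -0.057 and -0.017 m and y of pulley in the frame of refit_rack between 0.009 and 0.065 m) or (y of dish_pulley in the frame of strip_board between -0.131 and -0.091 m and y of pulley in the frame of refit_rack between 0.083 and 0.139 m)) and x of pulley in the frame of refit_rack between -0.028 and 0.028 m and z of pulley in the frame of refit_rack between 0.008 and 0.016 m and angle between each of pulley, chuck, sleeve, block's own z axis and vertical below 0.1 rad and linear speed of each of pulley, chuck, sleeve, block below 0.02 m/s and angular speed of each of pulley, chuck, sleeve, block below 0.2 rad/s and ((y of dish_chuck in the frame of strip_board between 0.091 and 0.131 m and y of chuck in the frame of refit_rack between -0.139 and -0.083 m) or (y of dish_chuck in the frame of strip_board between 0.017 and 0.057 m and y of chuck in the frame of refit_rack between -0.065 and -0.009 m) or (y of dish_chuck in the frame of strip_board between -0.057 and -0.017 m and y of chuck in the frame of refit_rack between 0.009 and 0.065 m) or (y of dish_chuck in the frame of strip_board between -0.131 and -0.091 m and y of chuck in the frame of refit_rack between 0.083 and 0.139 m)) and x of chuck in the frame of refit_rack between -0.028 and 0.028 m and z of chuck in the frame of refit_rack between 0.008 and 0.016 m and ((y of dish_sleeve in the frame of strip_board between 0.091 and 0.131 m and y of sleeve in the frame of refit_rack between -0.139 and -0.083 m) or (y of dish_sleeve in the frame of strip_board between 0.017 and 0.057 m and y of sleeve in the frame of refit_rack between -0.065 and -0.009 m) or (y of dish_sleeve in the frame of strip_board between -0.057 and -0.017 m and y of sleeve in the frame of refit_rack between 0.009 and 0.065 m) or (y of dish_sleeve in the frame of strip_board between -0.131 and -0.091 m and y of sleeve in the frame of refit_rack between 0.083 and 0.139 m)) and x of sleeve in the frame of refit_rack between -0.028 and 0.028 m and z of sleeve in the frame of refit_rack between 0.008 and 0.016 m and ((y of dish_block in the frame of strip_board between 0.091 and 0.131 m and y of block in the frame of refit_rack between -0.139 and -0.083 m) or (y of dish_block in the frame of strip_board between 0.017 and 0.057 m and y of block in the frame of refit_rack between -0.065 and -0.009 m) or (y of dish_block in the frame of strip_board between -0.057 and -0.017 m and y of block in the frame of refit_rack between 0.009 and 0.065 m) or (y of dish_block in the frame of strip_board between -0.131 and -0.091 m and y of block in the frame of refit_rack between 0.083 and 0.139 m)) and x of block in the frame of refit_rack between -0.028 and 0.028 m and z of block in the frame of refit_rack between 0.008 and 0.016 m); the robot touches nothing.
It fails at once if the pulley is dropped or thrown (moves faster than 0.7 m/s while no finger touches it) (linear speed of pulley above 0.7 m/s and contact force between the fingers and pulley below 0.05 N).
It fails at once if the chuck is dropped or thrown (moves faster than 0.7 m/s while no finger touches it) (linear speed of chuck above 0.7 m/s and contact force between the fingers and chuck below 0.05 N).
It fails at once if the sleeve is dropped or thrown (moves faster than 0.7 m/s while no finger touches it) (linear speed of sleeve above 0.7 m/s and contact force between the fingers and sleeve below 0.05 N).
It fails at once if the block is dropped or thrown (moves faster than 0.7 m/s while no finger touches it) (linear speed of block above 0.7 m/s and contact force between the fingers and block below 0.05 N).
It also fails if it takes over 96 s, if anything falls off the work surface, if the arm or the gripper's body presses on something with over 40 N, if the wrist force passes 120 N, or if a joint passes its speed limit or range.

### The arm

A 6-joint arm with a two-finger parallel gripper is mounted at the origin on the work surface. World frame = base frame: x ahead of the robot, y to its left, z up, the work surface at z = 0. Lengths are in m, angles in rad, forces in N, time in s.
With the tool pointing down it reaches from about 0.375 to 0.975 m from the base axis. Payload 3.8 kg.
Tool frame: the origin (TCP) lies midway between the tips of the shut fingers; the grasp point (between the pads) lies 19 mm behind it; z points along the fingers, y is the line along which they close (so a half turn about z gives the same grasp; the last joint's range is limited). The gripper opens to 85 mm and grips with 20 to 120 N. Pads are 22 mm wide; open, the fingers measure 114 mm over their backs; the gripper's body (76 mm by 85 mm) begins 54 mm behind the grasp point. The pads swing forward as they close: fully open they stand 13 mm farther back than shut.
Start: joints at [1.151, 0.264, 1.604, -0, 1.274, -0.037], TCP at [0.252, 0.626, 0.231] pointing down, gripper open.
Joint ranges: [-2.63, 2.63], [-0.94, 2.18], [0.31, 2.57], [-1.31, 4.45], [0, 2.66], [-2.55, 2.55]. Speed limits (rad/s): [2.57, 2.57, 3.14, 3.14, 3.14, 3.14].

### API

Orientations are given as a rotation vector (axis times angle).
In Python, from workcell import bot, imaging gives the robot as it stands.
- The arm moves only by the tool step_arm, never from a script. Its argument "series" is a list of rows, each an object of numbers: "grip": the closure, from -1 (fully open) to 1 (shut); "x", "y", "z": the shift along the tool's x, y, z normalised to -1 to 1, where 1 is 500 mm; "ax", "ay", "az": the turn, a rotation vector about the tool's x, y, z normalised to -1 to 1, where 1 is 30 degrees. A call has 1 to 12 rows; each row is the pose to reach, as a shift and turn from the pose commanded when the call began, along the tool's axes at that moment; what a row does not reach only later rows make up. A row lasts 1/10 s, in which the tool goes at most 50 mm and 8.59 degrees, less where a joint would pass 70% of its speed; a pose out of reach is approached as far as the arm can. A call with a number of a shift or a turn outside -1 to 1 is refused whole. A call with a gripper value outside its range is refused whole. The fingers move at their own pace and stop on an object; "force" is the grip in N (left out, the last holds). Time passes only in rows, so rows that repeat a pose let the fingers close. It gives the time, the measured TCP pose, the force, the opening and the grip force at its end, in the units of the state.
- bot.read_state(): the state, without advancing time (a new reading comes with each control period).
- imaging.read_camera(name): name is "scene" or "top"; returns a dict with "img" (400x640x3 uint8, red, green, blue), "fx", "fy", "cx", "cy" (pixels), "R" (3x3) and "t" (3): a world point X has camera coordinates R X + t. Camera axes: x right, y down, z forward; pixel columns grow to the right and rows downward; lengths in m; the calibration is good to about 2 mm. A picture is of the moment at which its call begins. There is no depth.
- bot.finish_job(): hands the job in; it is judged then, once.
The state is a dict: "time": time; "q": joint angles; "joint_vel": joint speeds; "joint_torque": joint torques, N m; "tool_pos": TCP position; "tcp_rot": TCP orientation; "wrist_force": force on the tool from outside, world axes, zero at the start; "torque": the same for the moment, N m; "width": opening from 0.0 (shut) to 1.0 (fully open); "grip_force": force on a finger pad.
Only numpy, scipy, OpenCV 4.12 (cv2) and the standard library are available. Lean on these libraries where they do the work, as an engineer would, in place of code of your own. Each camera call takes 0.05 s, during which the arm holds its last target. There are 200 camera calls.

## Working session

There is one attempt and no reset: what is moved stays moved. The work goes in short steps, Python scripts to look and compute and a tool call to move; the robot and the scene stay as the last step left them, time stands still between calls to the robot, and variables do not carry over. Pictures are saved under pics/ and viewed, at most 14 in all, crops included, and the job is handed in when it is done.

Besides the shell and the picture viewer there is one more tool, called as name([rows], argument=value, ...), one row to a line, values as JSON. step_arm: Moves the arm, as the interface text tells. Scaled input: -1 to 1 covers 500 mm each way for a shift and 30 degrees each way for a turn. Its arguments: {"type":"object","properties":{"series":{"type":"array","items":{"type":"object","properties":{"grip":{"type":"number"},"x":{"type":"number","minimum":-1,"maximum":1},"y":{"type":"number","minimum":-1,"maximum":1},"z":{"type":"number","minimum":-1,"maximum":1},"ax":{"type":"number","minimum":-1,"maximum":1},"ay":{"type":"number","minimum":-1,"maximum":1},"az":{"type":"number","minimum":-1,"maximum":1}}}},"force":{"type":"number"}},"required":["series"]}

```bash
mkdir -p pics; cat > look.py <<'E'
import cv2,numpy as np,pickle
from workcell import bot,imaging
def snap(name,tag):
    c=imaging.read_camera(name); cv2.imwrite(f'pics/{tag}.png',c['img'][:,:,::-1]); pickle.dump(c,open(f'{tag}.pkl','wb')); return c
def ray(c,u,v,z):
    R=np.array(c['R']);t=np.array(c['t']);o=-R.T@t
    d=R.T@np.array([(u-c['cx'])/c['fx'],(v-c['cy'])/c['fy'],1]); return o+d*(z-o[2])/d[2]
def proj(c,X):
    p=np.array(c['R'])@np.array(X)+np.array(c['t']); return np.array([c['fx']*p[0]/p[2]+c['cx'],c['fy']*p[1]/p[2]+c['cy']])
E
python3 - <<'E'
from look import *
for n in('top','scene'):
    c=snap(n,n+'0'); print(n,c['fx'],c['cx'],c['cy'],np.round(-np.array(c['R']).T@c['t'],3),np.round(c['R'],2).tolist())
s=bot.read_state();print(s)
E
```

```text
top 451.36099257345563 327.4041868898701 194.26521878970564 [ 0.438 -0.036  0.905] [[0.01, -1.0, -0.03], [-0.98, -0.0, -0.19], [0.19, 0.03, -0.98]]
scene 361.1837821722497 320.72573675714915 201.75992686955146 [ 0.863 -0.242  0.61 ] [[0.6, 0.8, 0.01], [0.69, -0.51, -0.5], [-0.4, 0.31, -0.86]]
{'time': 0.1, 'q': array([ 1.15109222e+00,  2.64713265e-01,  1.60522237e+00,  2.38253809e-05,
        1.27369775e+00, -3.68621065e-02]), 'joint_vel': array([ 0.00101317, -0.00205427, -0.00248002,  0.00052642,  0.00018322,
       -0.00106485]), 'joint_torque': array([ 3.89337329e-04, -5.16705287e+01, -3.68591416e+01, -8.74459920e-05,
        6.40290484e-03,  3.62420144e-05]), 'tool_pos': array([0.25185708, 0.62555166, 0.23007077]), 'tcp_rot': array([-0.5976194 , -3.08373229,  0.00311383]), 'wrist_force': array([ 0.57000325, -0.23028089, -0.80117863]), 'torque': array([-0.01791999, -0.04717389, -0.0186367 ]), 'grip_force': 0.0, 'width': 0.992789278417573}
```

View pics/top0.png

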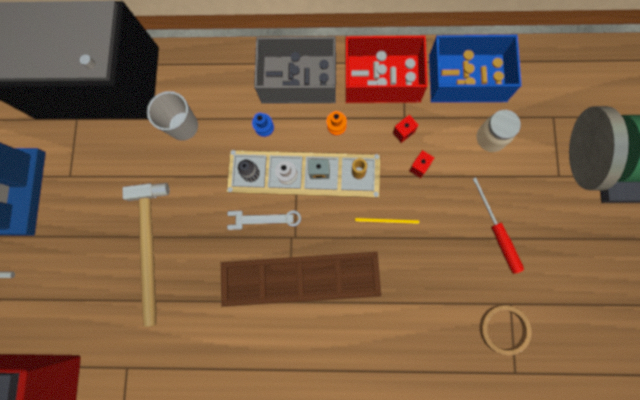

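View pics/scene0.png

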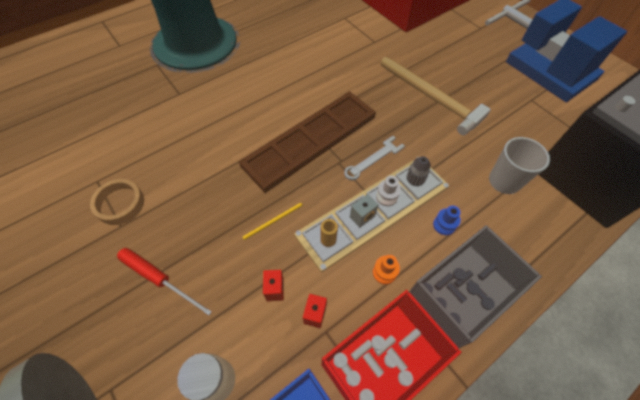

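The top view shows the board (228–380, 152–196) with, from the left, chuck (248,170), pulley (286,172), block (319,168) and sleeve (359,168). The rack (220–382, 252–306) is empty and nearer the robot. Look-alikes are the blue (263,124) and orange (337,122) pulleys and the red blocks (405,128) and (421,163). The bare aluminium pulley and the grey block, both standing in dishes, fit the description. I'll confirm this in an enlarged crop.

```bash
python3 - <<'E'
from look import *
im=cv2.imread('pics/top0.png')[142:310,212:392]
cv2.imwrite('pics/crop0.png',cv2.resize(im,None,fx=3.5,fy=3.5,interpolation=cv2.INTER_CUBIC))
im=cv2.imread('pics/scene0.png')[145:270,290:455]
cv2.imwrite('pics/crop1.png',cv2.resize(im,None,fx=4.5,fy=4.5,interpolation=cv2.INTER_CUBIC))
E
```

```text
(no output)
```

View pics/crop0.png

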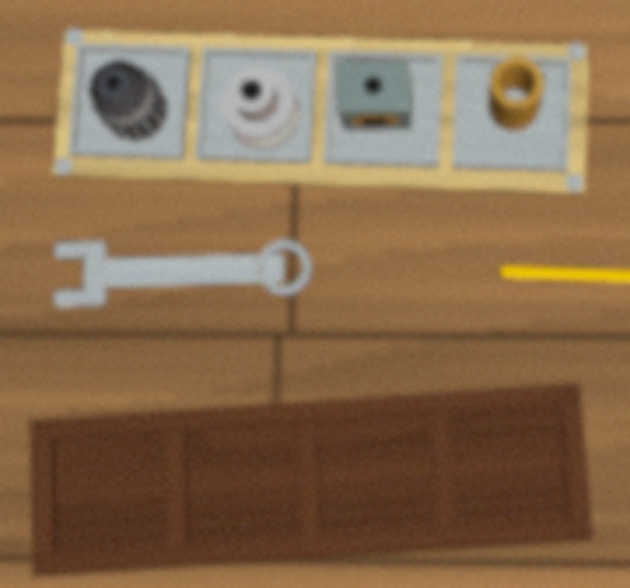

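View pics/crop1.png

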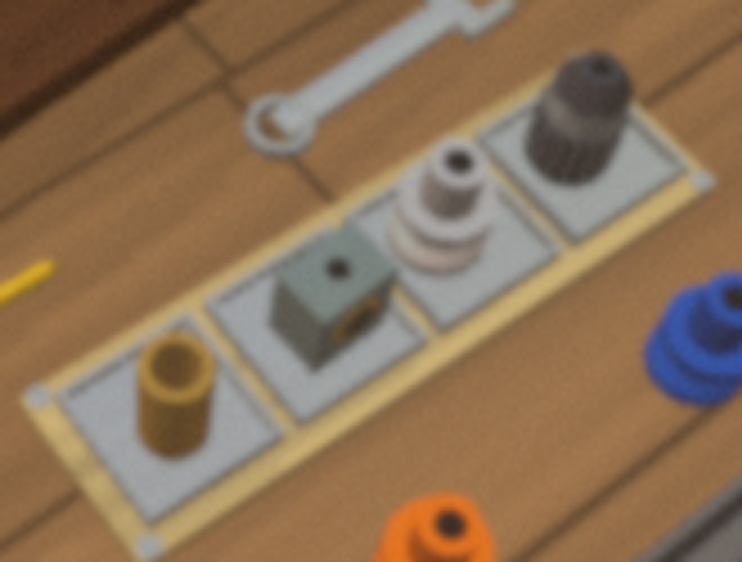

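The crops confirm it: left to right in the dishes are chuck, aluminium pulley, grey block and brass sleeve. The blue and orange pulleys stand off the board. Next, positions.

```bash
python3 - <<'E'
from look import *
a=pickle.load(open('top0.pkl','rb'));b=pickle.load(open('scene0.pkl','rb'))
T=lambda p,z:ray(a,p[0]/3.5+212-.4,p[1]/3.5+142-.4,z)
S=lambda p,z:ray(b,p[0]/4.5+290-.4,p[1]/4.5+145-.4,z)
def fit(px,z,hx,hy):
    W=np.array([T(p,z)[:2] for p in px]);M=np.array([[hx,hy],[hx,-hy],[-hx,-hy],[-hx,hy]])
    c=W.mean(0);H=M.T@(W-c);th=np.arctan2(H[0,1]-H[1,0],H[0,0]+H[1,1])
    R=np.array([[np.cos(th),-np.sin(th)],[np.sin(th),np.cos(th)]]);print('res mm',np.round((W-c-M@R.T)*1e3,1).tolist());return c,th,R
for n,px,z,h in(('board',[(66,30),(587,45),(585,192),(54,175)],.012,(.044,.155)),('rack',[(32,422),(578,384),(592,540),(34,576)],.02,(.043,.154))):
    c,th,R=fit(px,z,*h);print(n,c.round(4),th.round(4))
    for y in(.111,.037,-.037,-.111):print('  slot',y,(c+R@[0,y]).round(4))
for n,p,q,z in(('chuck',(115,84),(599,66),.077),('pulley',(251,91),(459,161),.071),('block',(373,85),(338,268),.061),('sleeve',(517,82),(177,366),.071)):
    print(n,T(p,z).round(4),S(q,z).round(4))
B=[T(p,.061)[:2] for p in[(337,56),(408,56),(411,110),(337,112)]];print(np.round(B,4))
B=[S(p,.061)[:2] for p in[(342,225),(398,270),(322,313),(271,274)]];print(np.round(B,4))
E
```

```text
res mm [[-0.1, -1.0], [-0.2, 1.3], [0.2, 0.9], [0.1, -1.1]]
board [0.6591 0.0442] -0.0307
  slot 0.111 [0.6625 0.1551]
  slot 0.037 [0.6602 0.0812]
  slot -0.037 [0.6579 0.0072]
  slot -0.111 [ 0.6557 -0.0668]
res mm [[-1.0, -1.3], [-0.7, 1.1], [0.6, 0.9], [1.1, -0.7]]
rack [0.4468 0.0469] 0.0737
  slot 0.111 [0.4386 0.1575]
  slot 0.037 [0.444  0.0838]
  slot -0.037 [0.4495 0.01  ]
  slot -0.111 [ 0.4549 -0.0638]
chuck [0.6574 0.1513 0.077 ] [0.6567 0.152  0.077 ]
pulley [0.655  0.0776 0.071 ] [0.6548 0.0779 0.071 ]
block [0.661  0.0114 0.061 ] [0.6599 0.012  0.061 ]
sleeve [ 0.6601 -0.0676  0.071 ] [ 0.66   -0.0676  0.071 ]
[[ 0.6776  0.0316]
 [ 0.6776 -0.0078]
 [ 0.6468 -0.0097]
 [ 0.6457  0.0311]]
[[ 0.6459  0.026 ]
 [ 0.6745  0.0302]
 [ 0.6714 -0.0059]
 [ 0.6464 -0.0107]]
```

step_arm([
  {"x": -0.536, "y": -0.27, "z": 0.04, "az": 1, "grip": -1},
  {"x": -0.536, "y": -0.27, "z": 0.04, "az": 1, "grip": -1},
  {"x": -0.536, "y": -0.27, "z": 0.04, "az": 1, "grip": -1},
  {"x": -0.536, "y": -0.27, "z": 0.04, "az": 1, "grip": -1},
  {"x": -0.536, "y": -0.27, "z": 0.04, "az": 1, "grip": -1},
  {"x": -0.536, "y": -0.27, "z": 0.04, "az": 1, "grip": -1},
  {"x": -0.536, "y": -0.27, "z": 0.04, "az": 1, "grip": -1},
  {"x": -0.536, "y": -0.27, "z": 0.04, "az": 1, "grip": -1},
], force=50)

```text
validation failed for argument at $.se...
```

```bash
cat > go.py <<'E'
import sys,numpy as np
from scipy.spatial.transform import Rotation as Ro
from workcell import bot
def go(x,y,z):
    s=bot.read_state();R=Ro.from_rotvec(s['tcp_rot']);D=Ro.from_matrix(np.array([[0,1,0],[1,0,0],[0,0,-1]]))
    print('t',s['time'],'pos',s['tool_pos'].round(4),'grip',round(s['width'],3),s['grip_force'],'F',s['wrist_force'].round(1))
    print('shift',(R.inv().apply(np.array([x,y,z])-s['tool_pos'])/.5).round(4),'turn',((R.inv()*D).as_rotvec(degrees=True)/30).round(4))
if __name__=='__main__': go(*map(float,sys.argv[1:]))
E
python3 go.py .657 .152 .15
```

```text
t 0.1 pos [0.2519 0.6256 0.2301] grip 0.993 0.0 F [ 0.6 -0.2 -0.8]
shift [-1.1054 -0.5755  0.1612] turn [-3.5000e-03  2.1000e-03  2.2688e+00]
```

The call was refused without saying which field. I'll try again with every field filled in.

step_arm([
  {"x": -0.1, "y": -0.05, "z": 0.0, "ax": 0.0, "ay": 0.0, "az": 0.28, "grip": -1.0},
], force=50)

```text
time: 0.2
tool_pos: [0.2822, 0.5913, 0.2302]
tcp_rot: [-0.817, -3.031, -0.001]
wrist_force: [1.4, -0.1, 0.8]
width: 0.998
grip_force: 0.0
```

step_arm([
  {"x": -0.65, "y": -0.23, "z": 0.1, "ax": 0.0, "ay": 0.0, "az": 1.0, "grip": -1.0},
  {"x": -0.65, "y": -0.23, "z": 0.1, "ax": 0.0, "ay": 0.0, "az": 1.0, "grip": -1.0},
  {"x": -0.65, "y": -0.23, "z": 0.1, "ax": 0.0, "ay": 0.0, "az": 1.0, "grip": -1.0},
  {"x": -0.65, "y": -0.23, "z": 0.1, "ax": 0.0, "ay": 0.0, "az": 1.0, "grip": -1.0},
  {"x": -0.65, "y": -0.23, "z": 0.1, "ax": 0.0, "ay": 0.0, "az": 1.0, "grip": -1.0},
  {"x": -0.65, "y": -0.23, "z": 0.1, "ax": 0.0, "ay": 0.0, "az": 1.0, "grip": -1.0},
  {"x": -0.65, "y": -0.23, "z": 0.1, "ax": 0.0, "ay": 0.0, "az": 1.0, "grip": -1.0},
  {"x": -0.65, "y": -0.23, "z": 0.1, "ax": 0.0, "ay": 0.0, "az": 1.0, "grip": -1.0},
  {"x": -0.65, "y": -0.23, "z": 0.1, "ax": 0.0, "ay": 0.0, "az": 1.0, "grip": -1.0},
])

```text
time: 1.1
tool_pos: [0.5079, 0.3241, 0.1805]
tcp_rot: [-1.582, -2.713, 0.002]
wrist_force: [-0.8, 0.6, -0.3]
width: 1.0
grip_force: 0.0
```

```bash
python3 go.py .657 .152 .15
```

```text
t 1.1 pos [0.5079 0.3241 0.1805] grip 1.0 0.0 F [-0.8  0.6 -0.3]
shift [-0.4464  0.0903  0.0606] turn [-3.300e-03 -1.000e-04  9.831e-01]
```

step_arm([
  {"x": -0.446, "y": 0.09, "z": 0.06, "ax": 0.0, "ay": 0.0, "az": 0.983, "grip": -1.0},
  {"x": -0.446, "y": 0.09, "z": 0.06, "ax": 0.0, "ay": 0.0, "az": 0.983, "grip": -1.0},
  {"x": -0.446, "y": 0.09, "z": 0.06, "ax": 0.0, "ay": 0.0, "az": 0.983, "grip": -1.0},
  {"x": -0.446, "y": 0.09, "z": 0.06, "ax": 0.0, "ay": 0.0, "az": 0.983, "grip": -1.0},
  {"x": -0.446, "y": 0.09, "z": 0.06, "ax": 0.0, "ay": 0.0, "az": 0.983, "grip": -1.0},
  {"x": -0.446, "y": 0.09, "z": 0.06, "ax": 0.0, "ay": 0.0, "az": 0.983, "grip": -1.0},
  {"x": -0.446, "y": 0.09, "z": 0.06, "ax": 0.0, "ay": 0.0, "az": 0.983, "grip": -1.0},
  {"x": -0.446, "y": 0.09, "z": 0.06, "ax": 0.0, "ay": 0.0, "az": 0.983, "grip": -1.0},
])

```text
time: 1.9
tool_pos: [0.6562, 0.1558, 0.1514]
tcp_rot: [-2.215, -2.227, -0.0]
wrist_force: [-0.7, 0.6, -0.7]
width: 0.995
grip_force: 0.0
```

```bash
python3 go.py .657 .152 .026
```

```text
t 1.9 pos [0.6562 0.1558 0.1514] grip 0.995 0.0 F [-0.7  0.6 -0.7]
shift [-0.0078  0.0017  0.2508] turn [-0.001  -0.0012  0.0097]
```

step_arm([
  {"x": 0.0, "y": 0.0, "z": 0.08, "ax": 0.0, "ay": 0.0, "az": 0.0, "grip": -1.0},
  {"x": 0.0, "y": 0.0, "z": 0.14, "ax": 0.0, "ay": 0.0, "az": 0.0, "grip": -1.0},
  {"x": 0.0, "y": 0.0, "z": 0.2, "ax": 0.0, "ay": 0.0, "az": 0.0, "grip": -1.0},
  {"x": 0.0, "y": 0.0, "z": 0.235, "ax": 0.0, "ay": 0.0, "az": 0.0, "grip": -1.0},
  {"x": 0.0, "y": 0.0, "z": 0.248, "ax": 0.0, "ay": 0.0, "az": 0.0, "grip": -1.0},
  {"x": 0.0, "y": 0.0, "z": 0.248, "ax": 0.0, "ay": 0.0, "az": 0.0, "grip": -1.0},
  {"x": 0.0, "y": 0.0, "z": 0.248, "ax": 0.0, "ay": 0.0, "az": 0.0, "grip": -1.0},
])

```text
time: 2.6
tool_pos: [0.6583, 0.1545, 0.029]
tcp_rot: [2.216, 2.224, 0.003]
wrist_force: [0.1, 0.1, 0.5]
width: 1.0
grip_force: 0.0
```

```bash
python3 - <<'E'
from look import *
from go import go
go(.657,.152,.026)
im=snap('top','top1')
im=snap('scene','scene1')['img'][80:230,300:500,::-1]
cv2.imwrite('pics/crop2.png',cv2.resize(im,None,fx=3.5,fy=3.5,interpolation=cv2.INTER_CUBIC))
E
```

```text
t 2.6 pos [0.6583 0.1545 0.029 ] grip 1.0 0.0 F [0.1 0.1 0.5]
shift [-0.005  -0.0027  0.0059] turn [ 0.0048 -0.001   0.0069]
```

View pics/crop2.png

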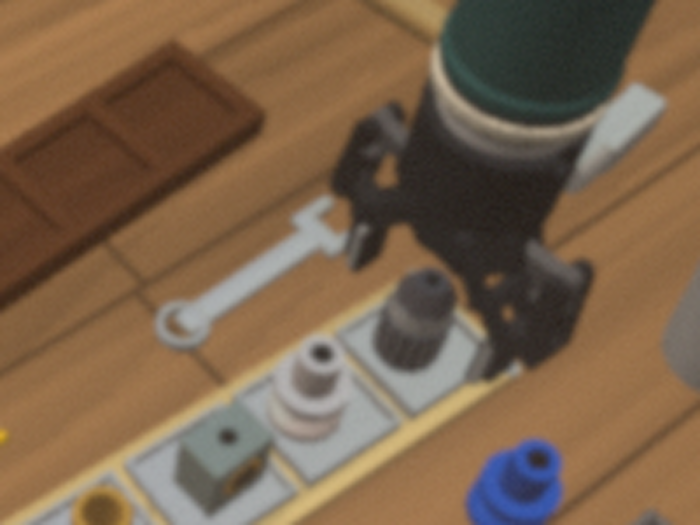

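The fingers straddle the chuck (crop 415,320) along the world x direction, clear of the pulley (310,385). Closing on it now.

step_arm([
  {"x": -0.004, "y": 0.0, "z": 0.0, "ax": 0.0, "ay": 0.0, "az": 0.0, "grip": -0.4},
  {"x": -0.004, "y": 0.0, "z": 0.0, "ax": 0.0, "ay": 0.0, "az": 0.0, "grip": 1.0},
  {"x": -0.004, "y": 0.0, "z": 0.0, "ax": 0.0, "ay": 0.0, "az": 0.0, "grip": 1.0},
  {"x": -0.004, "y": 0.0, "z": 0.0, "ax": 0.0, "ay": 0.0, "az": 0.0, "grip": 1.0},
  {"x": -0.004, "y": 0.0, "z": 0.0, "ax": 0.0, "ay": 0.0, "az": 0.0, "grip": 1.0},
  {"x": -0.004, "y": 0.0, "z": 0.0, "ax": 0.0, "ay": 0.0, "az": 0.0, "grip": 1.0},
  {"x": -0.004, "y": 0.0, "z": 0.0, "ax": 0.0, "ay": 0.0, "az": 0.0, "grip": 1.0},
  {"x": -0.004, "y": 0.0, "z": 0.0, "ax": 0.0, "ay": 0.0, "az": 0.0, "grip": 1.0},
], force=50)

```text
time: 3.5
tool_pos: [0.6579, 0.1518, 0.028]
tcp_rot: [2.217, 2.224, 0.002]
wrist_force: [0.8, -1.4, 5.5]
width: 0.429
grip_force: 50.8
```

```bash
python3 go.py .4549 -.0638 .15
```

```text
t 3.5 pos [0.6579 0.1518 0.028 ] grip 0.429 50.75682520866394 F [ 0.8 -1.4  5.5]
shift [-0.4299 -0.407  -0.2446] turn [ 0.0028 -0.0001  0.0059]
```

step_arm([
  {"x": 0.0, "y": 0.0, "z": -0.06, "ax": 0.0, "ay": 0.0, "az": 0.0, "grip": 1.0},
  {"x": 0.0, "y": 0.0, "z": -0.14, "ax": 0.0, "ay": 0.0, "az": 0.0, "grip": 1.0},
  {"x": 0.0, "y": 0.0, "z": -0.22, "ax": 0.0, "ay": 0.0, "az": 0.0, "grip": 1.0},
  {"x": -0.04, "y": -0.04, "z": -0.24, "ax": 0.0, "ay": 0.0, "az": 0.0, "grip": 1.0},
  {"x": -0.1, "y": -0.1, "z": -0.24, "ax": 0.0, "ay": 0.0, "az": 0.0, "grip": 1.0},
  {"x": -0.16, "y": -0.15, "z": -0.24, "ax": 0.0, "ay": 0.0, "az": 0.0, "grip": 1.0},
  {"x": -0.22, "y": -0.21, "z": -0.24, "ax": 0.0, "ay": 0.0, "az": 0.0, "grip": 1.0},
  {"x": -0.28, "y": -0.27, "z": -0.24, "ax": 0.0, "ay": 0.0, "az": 0.0, "grip": 1.0},
  {"x": -0.34, "y": -0.32, "z": -0.24, "ax": 0.0, "ay": 0.0, "az": 0.0, "grip": 1.0},
  {"x": -0.39, "y": -0.37, "z": -0.24, "ax": 0.0, "ay": 0.0, "az": 0.0, "grip": 1.0},
  {"x": -0.43, "y": -0.407, "z": -0.24, "ax": 0.0, "ay": 0.0, "az": 0.0, "grip": 1.0},
  {"x": -0.43, "y": -0.407, "z": -0.24, "ax": 0.0, "ay": 0.0, "az": 0.0, "grip": 1.0},
])

```text
time: 4.7
tool_pos: [0.4499, -0.0649, 0.1449]
tcp_rot: [-2.218, -2.219, 0.006]
wrist_force: [-0.2, 0.9, -4.5]
width: 0.426
grip_force: 51.1
```

```bash
python3 go.py .4549 -.0638 .025
```

```text
t 4.7 pos [ 0.4499 -0.0649  0.1449] grip 0.426 51.051666140556335 F [-0.2  0.9 -4.5]
shift [0.0021 0.0114 0.2398] turn [-0.0114 -0.0009  0.0009]
```

step_arm([
  {"x": 0.0, "y": 0.0, "z": 0.05, "ax": 0.0, "ay": 0.0, "az": 0.0, "grip": 1.0},
  {"x": 0.0, "y": 0.0, "z": 0.11, "ax": 0.0, "ay": 0.0, "az": 0.0, "grip": 1.0},
  {"x": 0.0, "y": 0.0, "z": 0.17, "ax": 0.0, "ay": 0.0, "az": 0.0, "grip": 1.0},
  {"x": 0.0, "y": 0.0, "z": 0.21, "ax": 0.0, "ay": 0.0, "az": 0.0, "grip": 1.0},
  {"x": 0.0, "y": 0.0, "z": 0.225, "ax": 0.0, "ay": 0.0, "az": 0.0, "grip": 1.0},
  {"x": 0.0, "y": 0.0, "z": 0.225, "ax": 0.0, "ay": 0.0, "az": 0.0, "grip": 1.0},
  {"x": 0.0, "y": 0.0, "z": 0.225, "ax": 0.0, "ay": 0.0, "az": 0.0, "grip": 1.0},
  {"x": 0.0, "y": 0.0, "z": 0.225, "ax": 0.0, "ay": 0.0, "az": 0.0, "grip": 1.0},
])

```text
time: 5.5
tool_pos: [0.4558, -0.0639, 0.0361]
tcp_rot: [2.216, 2.224, 0.002]
wrist_force: [-0.7, -0.1, -2.9]
width: 0.43
grip_force: 51.0
```

```bash
python3 - <<'E'
from look import *
from go import go
go(.4549,-.0638,.025)
snap('top','top2')
im=snap('scene','scene2')['img'][60:240,200:420,::-1]
cv2.imwrite('pics/crop3.png',cv2.resize(im,None,fx=3.2,fy=3.2,interpolation=cv2.INTER_CUBIC))
E
```

```text
t 5.5 pos [ 0.4558 -0.0639  0.0361] grip 0.43 51.00667119026184 F [-0.7 -0.1 -2.9]
shift [ 0.0003 -0.0018  0.0222] turn [0.0049 0.0008 0.0062]
```

View pics/crop3.png

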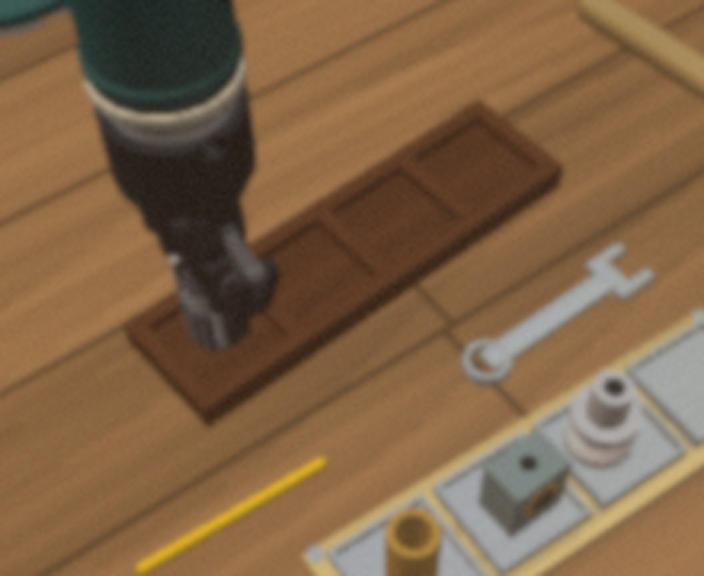

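The gripper holds the chuck over the right-end compartment (crop 215,335). Lowering it gently.

step_arm([
  {"x": 0.0, "y": 0.0, "z": 0.006, "ax": 0.0, "ay": 0.0, "az": 0.0, "grip": 1.0},
  {"x": 0.0, "y": 0.0, "z": 0.011, "ax": 0.0, "ay": 0.0, "az": 0.0, "grip": 1.0},
  {"x": 0.0, "y": 0.0, "z": 0.015, "ax": 0.0, "ay": 0.0, "az": 0.0, "grip": 1.0},
  {"x": 0.0, "y": 0.0, "z": 0.018, "ax": 0.0, "ay": 0.0, "az": 0.0, "grip": 1.0},
  {"x": 0.0, "y": 0.0, "z": 0.021, "ax": 0.0, "ay": 0.0, "az": 0.0, "grip": 1.0},
  {"x": 0.0, "y": 0.0, "z": 0.022, "ax": 0.0, "ay": 0.0, "az": 0.0, "grip": 1.0},
  {"x": 0.0, "y": 0.0, "z": 0.022, "ax": 0.0, "ay": 0.0, "az": 0.0, "grip": 1.0},
  {"x": 0.0, "y": 0.0, "z": 0.022, "ax": 0.0, "ay": 0.0, "az": 0.0, "grip": 1.0},
])

```text
time: 6.4
tool_pos: [0.4542, -0.0638, 0.0249]
tcp_rot: [-2.217, -2.224, 0.001]
wrist_force: [-5.0, 0.7, 9.5]
width: 0.423
grip_force: 52.7
```

step_arm([
  {"x": 0.0, "y": 0.0, "z": 0.0, "ax": 0.0, "ay": 0.0, "az": 0.0, "grip": 0.0},
  {"x": 0.0, "y": 0.0, "z": 0.0, "ax": 0.0, "ay": 0.0, "az": 0.0, "grip": -0.6},
  {"x": 0.0, "y": 0.0, "z": 0.0, "ax": 0.0, "ay": 0.0, "az": 0.0, "grip": -1.0},
  {"x": 0.0, "y": 0.0, "z": 0.0, "ax": 0.0, "ay": 0.0, "az": 0.0, "grip": -1.0},
  {"x": 0.0, "y": 0.0, "z": 0.0, "ax": 0.0, "ay": 0.0, "az": 0.0, "grip": -1.0},
  {"x": 0.0, "y": 0.0, "z": 0.0, "ax": 0.0, "ay": 0.0, "az": 0.0, "grip": -1.0},
  {"x": 0.0, "y": 0.0, "z": -0.06, "ax": 0.0, "ay": 0.0, "az": 0.0, "grip": -1.0},
  {"x": 0.0, "y": 0.0, "z": -0.14, "ax": 0.0, "ay": 0.0, "az": 0.0, "grip": -1.0},
  {"x": 0.0, "y": 0.0, "z": -0.22, "ax": 0.0, "ay": 0.0, "az": 0.0, "grip": -1.0},
  {"x": 0.0, "y": 0.0, "z": -0.24, "ax": 0.0, "ay": 0.0, "az": 0.0, "grip": -1.0},
  {"x": 0.0, "y": 0.0, "z": -0.24, "ax": 0.0, "ay": 0.0, "az": 0.0, "grip": -1.0},
  {"x": 0.0, "y": 0.0, "z": -0.24, "ax": 0.0, "ay": 0.0, "az": 0.0, "grip": -1.0},
])

```text
time: 7.6
tool_pos: [0.4536, -0.0637, 0.1427]
tcp_rot: [-2.217, -2.224, 0.001]
wrist_force: [-0.2, 0.9, -0.1]
width: 1.004
grip_force: 0.0
```

```bash
python3 go.py .655 .0777 .145
```

```text
t 7.6 pos [ 0.4536 -0.0637  0.1427] grip 1.004 0.0 F [-0.2  0.9 -0.1]
shift [ 0.2814  0.4038 -0.005 ] turn [-0.0026 -0.0005  0.006 ]
```

step_arm([
  {"x": 0.05, "y": 0.07, "z": 0.0, "ax": 0.0, "ay": 0.0, "az": 0.0, "grip": -1.0},
  {"x": 0.1, "y": 0.14, "z": 0.0, "ax": 0.0, "ay": 0.0, "az": 0.0, "grip": -1.0},
  {"x": 0.15, "y": 0.21, "z": 0.0, "ax": 0.0, "ay": 0.0, "az": 0.0, "grip": -1.0},
  {"x": 0.2, "y": 0.28, "z": 0.0, "ax": 0.0, "ay": 0.0, "az": 0.0, "grip": -1.0},
  {"x": 0.25, "y": 0.35, "z": 0.0, "ax": 0.0, "ay": 0.0, "az": 0.0, "grip": -1.0},
  {"x": 0.281, "y": 0.403, "z": 0.0, "ax": 0.0, "ay": 0.0, "az": 0.0, "grip": -1.0},
  {"x": 0.281, "y": 0.403, "z": 0.0, "ax": 0.0, "ay": 0.0, "az": 0.0, "grip": -1.0},
  {"x": 0.281, "y": 0.403, "z": 0.0, "ax": 0.0, "ay": 0.0, "az": 0.0, "grip": -1.0},
  {"x": 0.281, "y": 0.403, "z": 0.0, "ax": 0.0, "ay": 0.0, "az": 0.0, "grip": -1.0},
])

```text
time: 8.5
tool_pos: [0.6533, 0.0767, 0.1416]
tcp_rot: [-2.216, -2.223, 0.005]
wrist_force: [-0.4, 0.4, -0.2]
width: 1.0
grip_force: 0.0
```

```bash
python3 go.py .655 .0777 .027
```

```text
t 8.5 pos [0.6533 0.0767 0.1416] grip 1.0 0.0 F [-0.4  0.4 -0.2]
shift [0.0022 0.0044 0.2291] turn [-0.0082  0.0011  0.0054]
```

step_arm([
  {"x": 0.002, "y": 0.003, "z": 0.07, "ax": 0.0, "ay": 0.0, "az": 0.0, "grip": -1.0},
  {"x": 0.002, "y": 0.003, "z": 0.14, "ax": 0.0, "ay": 0.0, "az": 0.0, "grip": -1.0},
  {"x": 0.002, "y": 0.003, "z": 0.19, "ax": 0.0, "ay": 0.0, "az": 0.0, "grip": -1.0},
  {"x": 0.002, "y": 0.003, "z": 0.22, "ax": 0.0, "ay": 0.0, "az": 0.0, "grip": -1.0},
  {"x": 0.002, "y": 0.003, "z": 0.228, "ax": 0.0, "ay": 0.0, "az": 0.0, "grip": -1.0},
  {"x": 0.002, "y": 0.003, "z": 0.228, "ax": 0.0, "ay": 0.0, "az": 0.0, "grip": -1.0},
  {"x": 0.002, "y": 0.003, "z": 0.228, "ax": 0.0, "ay": 0.0, "az": 0.0, "grip": -1.0},
  {"x": 0.002, "y": 0.003, "z": 0.228, "ax": 0.0, "ay": 0.0, "az": 0.0, "grip": -0.8},
])

```text
time: 9.3
tool_pos: [0.6584, 0.0784, 0.0318]
tcp_rot: [2.217, 2.223, 0.004]
wrist_force: [0.3, 0.4, -0.3]
width: 0.9
grip_force: 0.0
```

```bash
python3 go.py .655 .0777 .027
```

```text
t 9.3 pos [0.6584 0.0784 0.0318] grip 0.9 0.0 F [ 0.3  0.4 -0.3]
shift [-0.0013 -0.0069  0.0096] turn [ 0.0064 -0.0005  0.0057]
```

step_arm([
  {"x": -0.001, "y": -0.005, "z": 0.009, "ax": 0.0, "ay": 0.0, "az": 0.0, "grip": -0.8},
  {"x": -0.001, "y": -0.005, "z": 0.009, "ax": 0.0, "ay": 0.0, "az": 0.0, "grip": -0.5},
  {"x": -0.001, "y": -0.005, "z": 0.009, "ax": 0.0, "ay": 0.0, "az": 0.0, "grip": 1.0},
  {"x": -0.001, "y": -0.005, "z": 0.009, "ax": 0.0, "ay": 0.0, "az": 0.0, "grip": 1.0},
  {"x": -0.001, "y": -0.005, "z": 0.009, "ax": 0.0, "ay": 0.0, "az": 0.0, "grip": 1.0},
  {"x": -0.001, "y": -0.005, "z": 0.009, "ax": 0.0, "ay": 0.0, "az": 0.0, "grip": 1.0},
  {"x": -0.001, "y": -0.005, "z": 0.009, "ax": 0.0, "ay": 0.0, "az": 0.0, "grip": 1.0},
  {"x": -0.001, "y": -0.005, "z": 0.009, "ax": 0.0, "ay": 0.0, "az": 0.0, "grip": 1.0},
], force=40)

```text
time: 10.1
tool_pos: [0.6548, 0.0779, 0.0257]
tcp_rot: [2.218, 2.225, 0.001]
wrist_force: [-0.3, 0.7, 3.5]
width: 0.479
grip_force: 40.9
```

```bash
python3 go.py .4495 .010 .145
```

```text
t 10.1 pos [0.6548 0.0779 0.0257] grip 0.479 40.90275049209595 F [-0.3  0.7  3.5]
shift [-0.1344 -0.4108 -0.239 ] turn [ 0.0014 -0.0001  0.0059]
```

step_arm([
  {"x": 0.0, "y": 0.0, "z": -0.05, "ax": 0.0, "ay": 0.0, "az": 0.0, "grip": 1.0},
  {"x": 0.0, "y": 0.0, "z": -0.12, "ax": 0.0, "ay": 0.0, "az": 0.0, "grip": 1.0},
  {"x": 0.0, "y": 0.0, "z": -0.19, "ax": 0.0, "ay": 0.0, "az": 0.0, "grip": 1.0},
  {"x": 0.0, "y": 0.0, "z": -0.235, "ax": 0.0, "ay": 0.0, "az": 0.0, "grip": 1.0},
  {"x": -0.02, "y": -0.06, "z": -0.24, "ax": 0.0, "ay": 0.0, "az": 0.0, "grip": 1.0},
  {"x": -0.045, "y": -0.135, "z": -0.24, "ax": 0.0, "ay": 0.0, "az": 0.0, "grip": 1.0},
  {"x": -0.07, "y": -0.21, "z": -0.24, "ax": 0.0, "ay": 0.0, "az": 0.0, "grip": 1.0},
  {"x": -0.095, "y": -0.285, "z": -0.24, "ax": 0.0, "ay": 0.0, "az": 0.0, "grip": 1.0},
  {"x": -0.12, "y": -0.36, "z": -0.24, "ax": 0.0, "ay": 0.0, "az": 0.0, "grip": 1.0},
  {"x": -0.134, "y": -0.41, "z": -0.24, "ax": 0.0, "ay": 0.0, "az": 0.0, "grip": 1.0},
  {"x": -0.134, "y": -0.41, "z": -0.24, "ax": 0.0, "ay": 0.0, "az": 0.0, "grip": 1.0},
  {"x": -0.134, "y": -0.41, "z": -0.24, "ax": 0.0, "ay": 0.0, "az": 0.0, "grip": 1.0},
])

```text
time: 11.3
tool_pos: [0.4492, 0.0101, 0.145]
tcp_rot: [2.219, 2.224, 0.0]
wrist_force: [0.5, 0.3, -0.9]
width: 0.475
grip_force: 41.0
```

```bash
python3 go.py .4495 .010 .0227
```

```text
t 11.3 pos [0.4492 0.0101 0.145 ] grip 0.475 41.00478529930115 F [ 0.5  0.3 -0.9]
shift [-2.000e-04  5.000e-04  2.446e-01] turn [ 0.0006 -0.0002  0.0048]
```

step_arm([
  {"x": 0.0, "y": 0.0, "z": 0.05, "ax": 0.0, "ay": 0.0, "az": 0.0, "grip": 1.0},
  {"x": 0.0, "y": 0.0, "z": 0.11, "ax": 0.0, "ay": 0.0, "az": 0.0, "grip": 1.0},
  {"x": 0.0, "y": 0.0, "z": 0.17, "ax": 0.0, "ay": 0.0, "az": 0.0, "grip": 1.0},
  {"x": 0.0, "y": 0.0, "z": 0.21, "ax": 0.0, "ay": 0.0, "az": 0.0, "grip": 1.0},
  {"x": 0.0, "y": 0.0, "z": 0.225, "ax": 0.0, "ay": 0.0, "az": 0.0, "grip": 1.0},
  {"x": 0.0, "y": 0.0, "z": 0.23, "ax": 0.0, "ay": 0.0, "az": 0.0, "grip": 1.0},
  {"x": 0.0, "y": 0.0, "z": 0.235, "ax": 0.0, "ay": 0.0, "az": 0.0, "grip": 1.0},
  {"x": 0.0, "y": 0.0, "z": 0.239, "ax": 0.0, "ay": 0.0, "az": 0.0, "grip": 1.0},
  {"x": 0.0, "y": 0.0, "z": 0.242, "ax": 0.0, "ay": 0.0, "az": 0.0, "grip": 1.0},
  {"x": 0.0, "y": 0.0, "z": 0.244, "ax": 0.0, "ay": 0.0, "az": 0.0, "grip": 1.0},
  {"x": 0.0, "y": 0.0, "z": 0.244, "ax": 0.0, "ay": 0.0, "az": 0.0, "grip": 1.0},
  {"x": 0.0, "y": 0.0, "z": 0.244, "ax": 0.0, "ay": 0.0, "az": 0.0, "grip": 1.0},
])

```text
time: 12.5
tool_pos: [0.4498, 0.0101, 0.0235]
tcp_rot: [2.218, 2.225, 0.001]
wrist_force: [0.8, -1.2, -1.6]
width: 0.477
grip_force: 41.0
```

step_arm([
  {"x": 0.0, "y": 0.0, "z": 0.002, "ax": 0.0, "ay": 0.0, "az": 0.0, "grip": 1.0},
  {"x": 0.0, "y": 0.0, "z": 0.003, "ax": 0.0, "ay": 0.0, "az": 0.0, "grip": 1.0},
  {"x": 0.0, "y": 0.0, "z": 0.003, "ax": 0.0, "ay": 0.0, "az": 0.0, "grip": 1.0},
  {"x": 0.0, "y": 0.0, "z": 0.003, "ax": 0.0, "ay": 0.0, "az": 0.0, "grip": 1.0},
])

```text
time: 12.9
tool_pos: [0.4499, 0.0101, 0.0226]
tcp_rot: [2.218, 2.225, 0.0]
wrist_force: [-2.8, 0.2, 5.2]
width: 0.472
grip_force: 41.7
```

step_arm([
  {"x": 0.0, "y": 0.0, "z": 0.0, "ax": 0.0, "ay": 0.0, "az": 0.0, "grip": 0.0},
  {"x": 0.0, "y": 0.0, "z": 0.0, "ax": 0.0, "ay": 0.0, "az": 0.0, "grip": -0.6},
  {"x": 0.0, "y": 0.0, "z": 0.0, "ax": 0.0, "ay": 0.0, "az": 0.0, "grip": -1.0},
  {"x": 0.0, "y": 0.0, "z": 0.0, "ax": 0.0, "ay": 0.0, "az": 0.0, "grip": -1.0},
  {"x": 0.0, "y": 0.0, "z": 0.0, "ax": 0.0, "ay": 0.0, "az": 0.0, "grip": -1.0},
  {"x": 0.0, "y": 0.0, "z": 0.0, "ax": 0.0, "ay": 0.0, "az": 0.0, "grip": -1.0},
  {"x": 0.0, "y": 0.0, "z": -0.06, "ax": 0.0, "ay": 0.0, "az": 0.0, "grip": -1.0},
  {"x": 0.0, "y": 0.0, "z": -0.14, "ax": 0.0, "ay": 0.0, "az": 0.0, "grip": -1.0},
  {"x": 0.0, "y": 0.0, "z": -0.22, "ax": 0.0, "ay": 0.0, "az": 0.0, "grip": -1.0},
  {"x": 0.0, "y": 0.0, "z": -0.24, "ax": 0.0, "ay": 0.0, "az": 0.0, "grip": -1.0},
  {"x": 0.0, "y": 0.0, "z": -0.24, "ax": 0.0, "ay": 0.0, "az": 0.0, "grip": -1.0},
  {"x": 0.0, "y": 0.0, "z": -0.24, "ax": 0.0, "ay": 0.0, "az": 0.0, "grip": -1.0},
])

```text
time: 14.1
tool_pos: [0.4488, 0.0102, 0.1408]
tcp_rot: [-2.217, -2.224, 0.001]
wrist_force: [-0.0, -0.2, -0.2]
width: 1.0
grip_force: 0.0
```

```bash
python3 - <<'E'
from look import *
from go import go
go(.6605,.0117,.145)
im=snap('scene','scene3')['img'][85:245,230:430,::-1]
cv2.imwrite('pics/crop4.png',cv2.resize(im,None,fx=3.6,fy=3.6,interpolation=cv2.INTER_CUBIC))
E
```

```text
t 14.1 pos [0.4488 0.0102 0.1408] grip 1.0 0.0 F [-0.  -0.2 -0.2]
shift [ 0.0017  0.4234 -0.009 ] turn [-0.0026 -0.0001  0.0058]
```

View pics/crop4.png

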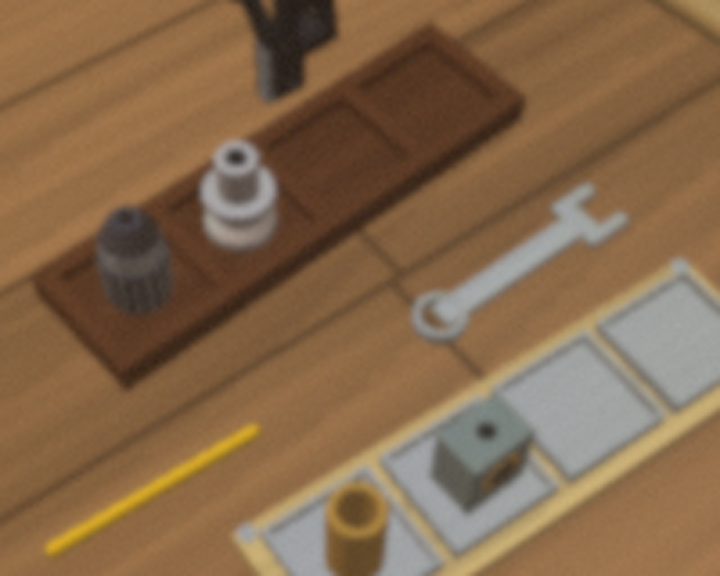

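Chuck (crop 133,260) and pulley (240,195) stand upright in the two right compartments. Next the block.

step_arm([
  {"x": 0.0, "y": 0.08, "z": 0.0, "ax": 0.0, "ay": 0.0, "az": 0.0, "grip": -1.0},
  {"x": 0.0, "y": 0.16, "z": 0.0, "ax": 0.0, "ay": 0.0, "az": 0.0, "grip": -1.0},
  {"x": 0.0, "y": 0.24, "z": 0.0, "ax": 0.0, "ay": 0.0, "az": 0.0, "grip": -1.0},
  {"x": 0.001, "y": 0.32, "z": 0.0, "ax": 0.0, "ay": 0.0, "az": 0.0, "grip": -1.0},
  {"x": 0.002, "y": 0.39, "z": 0.0, "ax": 0.0, "ay": 0.0, "az": 0.0, "grip": -1.0},
  {"x": 0.002, "y": 0.423, "z": 0.0, "ax": 0.0, "ay": 0.0, "az": 0.0, "grip": -1.0},
  {"x": 0.002, "y": 0.423, "z": 0.0, "ax": 0.0, "ay": 0.0, "az": 0.0, "grip": -1.0},
  {"x": 0.002, "y": 0.423, "z": 0.0, "ax": 0.0, "ay": 0.0, "az": 0.0, "grip": -1.0},
  {"x": 0.002, "y": 0.423, "z": 0.0, "ax": 0.0, "ay": 0.0, "az": 0.0, "grip": -1.0},
  {"x": 0.002, "y": 0.423, "z": 0.0, "ax": 0.0, "ay": 0.0, "az": 0.0, "grip": -1.0},
])

```text
time: 15.15
tool_pos: [0.6597, 0.0119, 0.1412]
tcp_rot: [-2.217, -2.224, 0.002]
wrist_force: [-0.4, -0.5, -0.4]
width: 0.999
grip_force: 0.0
```

```bash
python3 go.py .6605 .0117 .028
```

```text
t 15.15 pos [0.6597 0.0119 0.1412] grip 0.999 0.0 F [-0.4 -0.5 -0.4]
shift [-0.0003  0.002   0.2264] turn [-0.0029 -0.0001  0.006 ]
```

step_arm([
  {"x": 0.0, "y": 0.001, "z": 0.07, "ax": 0.0, "ay": 0.0, "az": 0.0, "grip": -1.0},
  {"x": 0.0, "y": 0.001, "z": 0.14, "ax": 0.0, "ay": 0.0, "az": 0.0, "grip": -1.0},
  {"x": 0.0, "y": 0.001, "z": 0.19, "ax": 0.0, "ay": 0.0, "az": 0.0, "grip": -1.0},
  {"x": 0.0, "y": 0.001, "z": 0.22, "ax": 0.0, "ay": 0.0, "az": 0.0, "grip": -1.0},
  {"x": 0.0, "y": 0.001, "z": 0.228, "ax": 0.0, "ay": 0.0, "az": 0.0, "grip": -1.0},
  {"x": 0.0, "y": 0.001, "z": 0.228, "ax": 0.0, "ay": 0.0, "az": 0.0, "grip": -1.0},
  {"x": 0.0, "y": 0.001, "z": 0.228, "ax": 0.0, "ay": 0.0, "az": 0.0, "grip": -1.0},
  {"x": 0.0, "y": 0.001, "z": 0.228, "ax": 0.0, "ay": 0.0, "az": 0.0, "grip": -0.8},
])

```text
time: 15.95
tool_pos: [0.6632, 0.0118, 0.0298]
tcp_rot: [2.216, 2.223, 0.004]
wrist_force: [-0.1, -0.2, 0.4]
width: 0.901
grip_force: 0.0
```

```bash
python3 go.py .6605 .0117 .028
```

```text
t 15.95 pos [0.6632 0.0118 0.0298] grip 0.901 0.0 F [-0.1 -0.2  0.4]
shift [-0.0001 -0.0053  0.0036] turn [0.0064 0.0001 0.0059]
```

step_arm([
  {"x": 0.0, "y": -0.001, "z": 0.0, "ax": 0.0, "ay": 0.0, "az": 0.0, "grip": -0.6},
  {"x": 0.0, "y": -0.001, "z": 0.0, "ax": 0.0, "ay": 0.0, "az": 0.0, "grip": -0.2},
  {"x": 0.0, "y": -0.001, "z": 0.0, "ax": 0.0, "ay": 0.0, "az": 0.0, "grip": 0.1},
  {"x": 0.0, "y": -0.001, "z": 0.0, "ax": 0.0, "ay": 0.0, "az": 0.0, "grip": 1.0},
  {"x": 0.0, "y": -0.001, "z": 0.0, "ax": 0.0, "ay": 0.0, "az": 0.0, "grip": 1.0},
  {"x": 0.0, "y": -0.001, "z": 0.0, "ax": 0.0, "ay": 0.0, "az": 0.0, "grip": 1.0},
  {"x": 0.0, "y": -0.001, "z": 0.0, "ax": 0.0, "ay": 0.0, "az": 0.0, "grip": 1.0},
  {"x": 0.0, "y": -0.001, "z": 0.0, "ax": 0.0, "ay": 0.0, "az": 0.0, "grip": 1.0},
  {"x": 0.0, "y": -0.001, "z": 0.0, "ax": 0.0, "ay": 0.0, "az": 0.0, "grip": 1.0},
], force=50)

```text
time: 16.85
tool_pos: [0.6615, 0.0118, 0.0281]
tcp_rot: [2.218, 2.224, 0.001]
wrist_force: [-0.2, 0.3, 4.3]
width: 0.343
grip_force: 50.7
```

```bash
python3 go.py .444 .0838 .145
```

```text
t 16.85 pos [0.6615 0.0118 0.0281] grip 0.343 50.658695697784424 F [-0.2  0.3  4.3]
shift [ 0.1453 -0.4344 -0.234 ] turn [0.0015 0.0001 0.0059]
```

step_arm([
  {"x": 0.0, "y": 0.0, "z": -0.05, "ax": 0.0, "ay": 0.0, "az": 0.0, "grip": 1.0},
  {"x": 0.0, "y": 0.0, "z": -0.12, "ax": 0.0, "ay": 0.0, "az": 0.0, "grip": 1.0},
  {"x": 0.0, "y": 0.0, "z": -0.19, "ax": 0.0, "ay": 0.0, "az": 0.0, "grip": 1.0},
  {"x": 0.0, "y": 0.0, "z": -0.23, "ax": 0.0, "ay": 0.0, "az": 0.0, "grip": 1.0},
  {"x": 0.02, "y": -0.06, "z": -0.235, "ax": 0.0, "ay": 0.0, "az": 0.0, "grip": 1.0},
  {"x": 0.045, "y": -0.14, "z": -0.235, "ax": 0.0, "ay": 0.0, "az": 0.0, "grip": 1.0},
  {"x": 0.075, "y": -0.22, "z": -0.235, "ax": 0.0, "ay": 0.0, "az": 0.0, "grip": 1.0},
  {"x": 0.1, "y": -0.3, "z": -0.235, "ax": 0.0, "ay": 0.0, "az": 0.0, "grip": 1.0},
  {"x": 0.13, "y": -0.38, "z": -0.235, "ax": 0.0, "ay": 0.0, "az": 0.0, "grip": 1.0},
  {"x": 0.145, "y": -0.434, "z": -0.235, "ax": 0.0, "ay": 0.0, "az": 0.0, "grip": 1.0},
  {"x": 0.145, "y": -0.434, "z": -0.235, "ax": 0.0, "ay": 0.0, "az": 0.0, "grip": 1.0},
  {"x": 0.145, "y": -0.434, "z": -0.235, "ax": 0.0, "ay": 0.0, "az": 0.0, "grip": 1.0},
])

```text
time: 18.05
tool_pos: [0.4429, 0.0837, 0.1446]
tcp_rot: [-2.217, -2.226, 0.001]
wrist_force: [0.7, 0.0, -1.0]
width: 0.341
grip_force: 50.5
```

```bash
python3 go.py .444 .0838 .0251
```

```text
t 18.05 pos [0.4429 0.0837 0.1446] grip 0.341 50.51844656467438 F [ 0.7  0.  -1. ]
shift [0.0003 0.0023 0.239 ] turn [-0.0012  0.0006  0.0075]
```

step_arm([
  {"x": 0.0, "y": 0.0, "z": 0.05, "ax": 0.0, "ay": 0.0, "az": 0.0, "grip": 1.0},
  {"x": 0.0, "y": 0.0, "z": 0.11, "ax": 0.0, "ay": 0.0, "az": 0.0, "grip": 1.0},
  {"x": 0.0, "y": 0.0, "z": 0.17, "ax": 0.0, "ay": 0.0, "az": 0.0, "grip": 1.0},
  {"x": 0.0, "y": 0.0, "z": 0.21, "ax": 0.0, "ay": 0.0, "az": 0.0, "grip": 1.0},
  {"x": 0.0, "y": 0.0, "z": 0.222, "ax": 0.0, "ay": 0.0, "az": 0.0, "grip": 1.0},
  {"x": 0.0, "y": 0.0, "z": 0.227, "ax": 0.0, "ay": 0.0, "az": 0.0, "grip": 1.0},
  {"x": 0.0, "y": 0.0, "z": 0.232, "ax": 0.0, "ay": 0.0, "az": 0.0, "grip": 1.0},
  {"x": 0.0, "y": 0.0, "z": 0.236, "ax": 0.0, "ay": 0.0, "az": 0.0, "grip": 1.0},
  {"x": 0.0, "y": 0.0, "z": 0.239, "ax": 0.0, "ay": 0.0, "az": 0.0, "grip": 1.0},
  {"x": 0.0, "y": 0.0, "z": 0.24, "ax": 0.0, "ay": 0.0, "az": 0.0, "grip": 1.0},
  {"x": 0.0, "y": 0.0, "z": 0.24, "ax": 0.0, "ay": 0.0, "az": 0.0, "grip": 1.0},
  {"x": 0.0, "y": 0.0, "z": 0.24, "ax": 0.0, "ay": 0.0, "az": 0.0, "grip": 1.0},
])

```text
time: 19.25
tool_pos: [0.444, 0.0837, 0.0256]
tcp_rot: [2.218, 2.225, 0.001]
wrist_force: [-0.3, 0.8, -2.9]
width: 0.342
grip_force: 50.4
```

step_arm([
  {"x": 0.0, "y": 0.0, "z": 0.001, "ax": 0.0, "ay": 0.0, "az": 0.0, "grip": 1.0},
  {"x": 0.0, "y": 0.0, "z": 0.002, "ax": 0.0, "ay": 0.0, "az": 0.0, "grip": 1.0},
  {"x": 0.0, "y": 0.0, "z": 0.003, "ax": 0.0, "ay": 0.0, "az": 0.0, "grip": 1.0},
  {"x": 0.0, "y": 0.0, "z": 0.003, "ax": 0.0, "ay": 0.0, "az": 0.0, "grip": 1.0},
  {"x": 0.0, "y": 0.0, "z": 0.003, "ax": 0.0, "ay": 0.0, "az": 0.0, "grip": 1.0},
])

```text
time: 19.75
tool_pos: [0.4441, 0.0837, 0.0251]
tcp_rot: [-2.218, -2.225, 0.0]
wrist_force: [-4.6, -1.0, 11.0]
width: 0.345
grip_force: 52.1
```

In contact with the floor. Opening and lifting.

step_arm([
  {"x": 0.0, "y": 0.0, "z": 0.0, "ax": 0.0, "ay": 0.0, "az": 0.0, "grip": 0.2},
  {"x": 0.0, "y": 0.0, "z": 0.0, "ax": 0.0, "ay": 0.0, "az": 0.0, "grip": -0.6},
  {"x": 0.0, "y": 0.0, "z": 0.0, "ax": 0.0, "ay": 0.0, "az": 0.0, "grip": -1.0},
  {"x": 0.0, "y": 0.0, "z": 0.0, "ax": 0.0, "ay": 0.0, "az": 0.0, "grip": -1.0},
  {"x": 0.0, "y": 0.0, "z": 0.0, "ax": 0.0, "ay": 0.0, "az": 0.0, "grip": -1.0},
  {"x": 0.0, "y": 0.0, "z": 0.0, "ax": 0.0, "ay": 0.0, "az": 0.0, "grip": -1.0},
  {"x": 0.0, "y": 0.0, "z": -0.06, "ax": 0.0, "ay": 0.0, "az": 0.0, "grip": -1.0},
  {"x": 0.0, "y": 0.0, "z": -0.14, "ax": 0.0, "ay": 0.0, "az": 0.0, "grip": -1.0},
  {"x": 0.0, "y": 0.0, "z": -0.22, "ax": 0.0, "ay": 0.0, "az": 0.0, "grip": -1.0},
  {"x": 0.0, "y": 0.0, "z": -0.24, "ax": 0.0, "ay": 0.0, "az": 0.0, "grip": -1.0},
  {"x": 0.0, "y": 0.0, "z": -0.24, "ax": 0.0, "ay": 0.0, "az": 0.0, "grip": -1.0},
  {"x": 0.0, "y": 0.0, "z": -0.24, "ax": 0.0, "ay": 0.0, "az": 0.0, "grip": -1.0},
])

```text
time: 20.95
tool_pos: [0.4431, 0.0835, 0.1427]
tcp_rot: [-2.217, -2.224, 0.002]
wrist_force: [-0.8, 0.2, -1.0]
width: 0.999
grip_force: 0.0
```

```bash
python3 go.py .660 -.0676 .145
```

```text
t 20.95 pos [0.4431 0.0835 0.1427] grip 0.999 0.0 F [-0.8  0.2 -1. ]
shift [-0.3036  0.4329 -0.0051] turn [-0.0027  0.0004  0.0059]
```

step_arm([
  {"x": -0.05, "y": 0.07, "z": 0.0, "ax": 0.0, "ay": 0.0, "az": 0.0, "grip": -1.0},
  {"x": -0.1, "y": 0.14, "z": 0.0, "ax": 0.0, "ay": 0.0, "az": 0.0, "grip": -1.0},
  {"x": -0.15, "y": 0.21, "z": 0.0, "ax": 0.0, "ay": 0.0, "az": 0.0, "grip": -1.0},
  {"x": -0.2, "y": 0.28, "z": 0.0, "ax": 0.0, "ay": 0.0, "az": 0.0, "grip": -1.0},
  {"x": -0.25, "y": 0.35, "z": 0.0, "ax": 0.0, "ay": 0.0, "az": 0.0, "grip": -1.0},
  {"x": -0.28, "y": 0.4, "z": 0.0, "ax": 0.0, "ay": 0.0, "az": 0.0, "grip": -1.0},
  {"x": -0.304, "y": 0.432, "z": 0.0, "ax": 0.0, "ay": 0.0, "az": 0.0, "grip": -1.0},
  {"x": -0.304, "y": 0.432, "z": 0.0, "ax": 0.0, "ay": 0.0, "az": 0.0, "grip": -1.0},
  {"x": -0.304, "y": 0.432, "z": 0.0, "ax": 0.0, "ay": 0.0, "az": 0.0, "grip": -1.0},
  {"x": -0.304, "y": 0.432, "z": 0.0, "ax": 0.0, "ay": 0.0, "az": 0.0, "grip": -1.0},
])

```text
time: 21.95
tool_pos: [0.6585, -0.0669, 0.1419]
tcp_rot: [-2.215, -2.223, 0.003]
wrist_force: [-0.0, -0.8, -0.4]
width: 1.004
grip_force: 0.0
```

```bash
python3 go.py .660 -.0676 .028
```

```text
t 21.95 pos [ 0.6585 -0.0669  0.1419] grip 1.004 0.0 F [-0.  -0.8 -0.4]
shift [-0.0016  0.0038  0.2279] turn [-0.0068 -0.0014  0.0066]
```

step_arm([
  {"x": -0.001, "y": 0.001, "z": 0.07, "ax": 0.0, "ay": 0.0, "az": 0.0, "grip": -1.0},
  {"x": -0.001, "y": 0.001, "z": 0.14, "ax": 0.0, "ay": 0.0, "az": 0.0, "grip": -1.0},
  {"x": -0.001, "y": 0.001, "z": 0.19, "ax": 0.0, "ay": 0.0, "az": 0.0, "grip": -1.0},
  {"x": -0.001, "y": 0.001, "z": 0.22, "ax": 0.0, "ay": 0.0, "az": 0.0, "grip": -1.0},
  {"x": -0.001, "y": 0.001, "z": 0.231, "ax": 0.0, "ay": 0.0, "az": 0.0, "grip": -1.0},
  {"x": -0.001, "y": 0.001, "z": 0.231, "ax": 0.0, "ay": 0.0, "az": 0.0, "grip": -1.0},
  {"x": -0.001, "y": 0.001, "z": 0.231, "ax": 0.0, "ay": 0.0, "az": 0.0, "grip": -1.0},
  {"x": -0.001, "y": 0.001, "z": 0.231, "ax": 0.0, "ay": 0.0, "az": 0.0, "grip": -0.8},
  {"x": -0.001, "y": 0.001, "z": 0.231, "ax": 0.0, "ay": 0.0, "az": 0.0, "grip": -0.6},
])

```text
time: 22.85
tool_pos: [0.662, -0.0683, 0.0299]
tcp_rot: [2.216, 2.223, 0.002]
wrist_force: [-0.5, 0.3, -0.3]
width: 0.801
grip_force: 0.0
```

```bash
python3 go.py .660 -.0676 .028
```

```text
t 22.85 pos [ 0.662  -0.0683  0.0299] grip 0.801 0.0 F [-0.5  0.3 -0.3]
shift [ 0.0015 -0.004   0.0038] turn [0.005  0.0008 0.0059]
```

step_arm([
  {"x": 0.0, "y": -0.001, "z": 0.001, "ax": 0.0, "ay": 0.0, "az": 0.0, "grip": -0.4},
  {"x": 0.0, "y": -0.001, "z": 0.001, "ax": 0.0, "ay": 0.0, "az": 0.0, "grip": 0.0},
  {"x": 0.0, "y": -0.001, "z": 0.001, "ax": 0.0, "ay": 0.0, "az": 0.0, "grip": 0.2},
  {"x": 0.0, "y": -0.001, "z": 0.001, "ax": 0.0, "ay": 0.0, "az": 0.0, "grip": 1.0},
  {"x": 0.0, "y": -0.001, "z": 0.001, "ax": 0.0, "ay": 0.0, "az": 0.0, "grip": 1.0},
  {"x": 0.0, "y": -0.001, "z": 0.001, "ax": 0.0, "ay": 0.0, "az": 0.0, "grip": 1.0},
  {"x": 0.0, "y": -0.001, "z": 0.001, "ax": 0.0, "ay": 0.0, "az": 0.0, "grip": 1.0},
  {"x": 0.0, "y": -0.001, "z": 0.001, "ax": 0.0, "ay": 0.0, "az": 0.0, "grip": 1.0},
  {"x": 0.0, "y": -0.001, "z": 0.001, "ax": 0.0, "ay": 0.0, "az": 0.0, "grip": 1.0},
], force=40)

```text
time: 23.75
tool_pos: [0.6605, -0.0682, 0.028]
tcp_rot: [2.218, 2.225, 0.0]
wrist_force: [-0.2, -0.3, 3.3]
width: 0.345
grip_force: 39.7
```

```bash
python3 go.py .4386 .1575 .145
```

```text
t 23.75 pos [ 0.6605 -0.0682  0.028 ] grip 0.345 39.72040727734566 F [-0.2 -0.3  3.3]
shift [ 0.4528 -0.4423 -0.2342] turn [0.0005 0.0001 0.006 ]
```

step_arm([
  {"x": 0.0, "y": 0.0, "z": -0.06, "ax": 0.0, "ay": 0.0, "az": 0.0, "grip": 1.0},
  {"x": 0.0, "y": 0.0, "z": -0.14, "ax": 0.0, "ay": 0.0, "az": 0.0, "grip": 1.0},
  {"x": 0.0, "y": 0.0, "z": -0.22, "ax": 0.0, "ay": 0.0, "az": 0.0, "grip": 1.0},
  {"x": 0.04, "y": -0.04, "z": -0.235, "ax": 0.0, "ay": 0.0, "az": 0.0, "grip": 1.0},
  {"x": 0.1, "y": -0.1, "z": -0.235, "ax": 0.0, "ay": 0.0, "az": 0.0, "grip": 1.0},
  {"x": 0.16, "y": -0.16, "z": -0.235, "ax": 0.0, "ay": 0.0, "az": 0.0, "grip": 1.0},
  {"x": 0.22, "y": -0.22, "z": -0.235, "ax": 0.0, "ay": 0.0, "az": 0.0, "grip": 1.0},
  {"x": 0.28, "y": -0.28, "z": -0.235, "ax": 0.0, "ay": 0.0, "az": 0.0, "grip": 1.0},
  {"x": 0.34, "y": -0.34, "z": -0.235, "ax": 0.0, "ay": 0.0, "az": 0.0, "grip": 1.0},
  {"x": 0.4, "y": -0.4, "z": -0.235, "ax": 0.0, "ay": 0.0, "az": 0.0, "grip": 1.0},
  {"x": 0.453, "y": -0.442, "z": -0.235, "ax": 0.0, "ay": 0.0, "az": 0.0, "grip": 1.0},
  {"x": 0.453, "y": -0.442, "z": -0.235, "ax": 0.0, "ay": 0.0, "az": 0.0, "grip": 1.0},
])

```text
time: 24.95
tool_pos: [0.4352, 0.1597, 0.1443]
tcp_rot: [-2.212, -2.227, 0.002]
wrist_force: [0.2, -0.6, -1.3]
width: 0.341
grip_force: 39.8
```

step_arm([
  {"x": 0.0, "y": 0.0, "z": 0.0, "ax": 0.0, "ay": 0.0, "az": 0.0, "grip": 1.0},
  {"x": 0.0, "y": 0.0, "z": 0.0, "ax": 0.0, "ay": 0.0, "az": 0.0, "grip": 1.0},
  {"x": 0.0, "y": 0.0, "z": 0.0, "ax": 0.0, "ay": 0.0, "az": 0.0, "grip": 1.0},
])

```text
time: 25.25
tool_pos: [0.4394, 0.157, 0.1452]
tcp_rot: [2.219, 2.223, -0.0]
wrist_force: [-0.7, 0.2, -1.1]
width: 0.342
grip_force: 39.8
```

```bash
python3 go.py .4386 .1575 .025
```

```text
t 25.25 pos [0.4394 0.157  0.1452] grip 0.342 39.82125375419855 F [-0.7  0.2 -1.1]
shift [ 0.0011 -0.0015  0.2404] turn [0.0001 0.0004 0.0035]
```

step_arm([
  {"x": 0.0, "y": 0.0, "z": 0.05, "ax": 0.0, "ay": 0.0, "az": 0.0, "grip": 1.0},
  {"x": 0.0, "y": 0.0, "z": 0.11, "ax": 0.0, "ay": 0.0, "az": 0.0, "grip": 1.0},
  {"x": 0.0, "y": 0.0, "z": 0.17, "ax": 0.0, "ay": 0.0, "az": 0.0, "grip": 1.0},
  {"x": 0.0, "y": 0.0, "z": 0.21, "ax": 0.0, "ay": 0.0, "az": 0.0, "grip": 1.0},
  {"x": 0.0, "y": 0.0, "z": 0.222, "ax": 0.0, "ay": 0.0, "az": 0.0, "grip": 1.0},
  {"x": 0.0, "y": 0.0, "z": 0.227, "ax": 0.0, "ay": 0.0, "az": 0.0, "grip": 1.0},
  {"x": 0.0, "y": 0.0, "z": 0.232, "ax": 0.0, "ay": 0.0, "az": 0.0, "grip": 1.0},
  {"x": 0.0, "y": 0.0, "z": 0.236, "ax": 0.0, "ay": 0.0, "az": 0.0, "grip": 1.0},
  {"x": 0.0, "y": 0.0, "z": 0.239, "ax": 0.0, "ay": 0.0, "az": 0.0, "grip": 1.0},
  {"x": 0.0, "y": 0.0, "z": 0.241, "ax": 0.0, "ay": 0.0, "az": 0.0, "grip": 1.0},
  {"x": 0.0, "y": 0.0, "z": 0.241, "ax": 0.0, "ay": 0.0, "az": 0.0, "grip": 1.0},
  {"x": 0.0, "y": 0.0, "z": 0.241, "ax": 0.0, "ay": 0.0, "az": 0.0, "grip": 1.0},
])

```text
time: 26.45
tool_pos: [0.4388, 0.1577, 0.025]
tcp_rot: [2.218, 2.225, 0.001]
wrist_force: [-0.3, -0.4, -0.9]
width: 0.341
grip_force: 39.8
```

step_arm([
  {"x": 0.0, "y": 0.0, "z": 0.001, "ax": 0.0, "ay": 0.0, "az": 0.0, "grip": 1.0},
  {"x": 0.0, "y": 0.0, "z": 0.002, "ax": 0.0, "ay": 0.0, "az": 0.0, "grip": 1.0},
  {"x": 0.0, "y": 0.0, "z": 0.002, "ax": 0.0, "ay": 0.0, "az": 0.0, "grip": 1.0},
  {"x": 0.0, "y": 0.0, "z": 0.002, "ax": 0.0, "ay": 0.0, "az": 0.0, "grip": 1.0},
])

```text
time: 26.85
tool_pos: [0.4388, 0.1577, 0.0249]
tcp_rot: [-2.218, -2.225, 0.0]
wrist_force: [-3.2, -1.3, 8.1]
width: 0.339
grip_force: 40.7
```

In contact with the floor. Opening and lifting.

step_arm([
  {"x": 0.0, "y": 0.0, "z": 0.0, "ax": 0.0, "ay": 0.0, "az": 0.0, "grip": 0.2},
  {"x": 0.0, "y": 0.0, "z": 0.0, "ax": 0.0, "ay": 0.0, "az": 0.0, "grip": -0.6},
  {"x": 0.0, "y": 0.0, "z": 0.0, "ax": 0.0, "ay": 0.0, "az": 0.0, "grip": -1.0},
  {"x": 0.0, "y": 0.0, "z": 0.0, "ax": 0.0, "ay": 0.0, "az": 0.0, "grip": -1.0},
  {"x": 0.0, "y": 0.0, "z": 0.0, "ax": 0.0, "ay": 0.0, "az": 0.0, "grip": -1.0},
  {"x": 0.0, "y": 0.0, "z": 0.0, "ax": 0.0, "ay": 0.0, "az": 0.0, "grip": -1.0},
  {"x": 0.0, "y": 0.0, "z": -0.06, "ax": 0.0, "ay": 0.0, "az": 0.0, "grip": -1.0},
  {"x": 0.0, "y": 0.0, "z": -0.14, "ax": 0.0, "ay": 0.0, "az": 0.0, "grip": -1.0},
  {"x": 0.0, "y": 0.0, "z": -0.22, "ax": 0.0, "ay": 0.0, "az": 0.0, "grip": -1.0},
  {"x": 0.0, "y": 0.0, "z": -0.3, "ax": 0.0, "ay": 0.0, "az": 0.0, "grip": -1.0},
  {"x": 0.0, "y": 0.0, "z": -0.3, "ax": 0.0, "ay": 0.0, "az": 0.0, "grip": -1.0},
  {"x": 0.0, "y": 0.0, "z": -0.3, "ax": 0.0, "ay": 0.0, "az": 0.0, "grip": -1.0},
])

```text
time: 28.05
tool_pos: [0.4396, 0.1579, 0.1752]
tcp_rot: [2.217, 2.224, 0.005]
wrist_force: [-0.9, 0.3, -1.1]
width: 0.999
grip_force: 0.0
```

```bash
python3 - <<'E'
from look import *
c=snap('scene','scene4')
im=c['img'][75:205,225:425,::-1]
cv2.imwrite('pics/crop5.png',cv2.resize(im,None,fx=4,fy=4,interpolation=cv2.INTER_CUBIC))
s=bot.read_state();print(s['time'],s['tool_pos'],s['wrist_force'])
E
```

```text
28.1 [0.43839229 0.15756455 0.17354619] [ 0.19580204 -0.40809256 -1.00192177]
```

View pics/crop5.png

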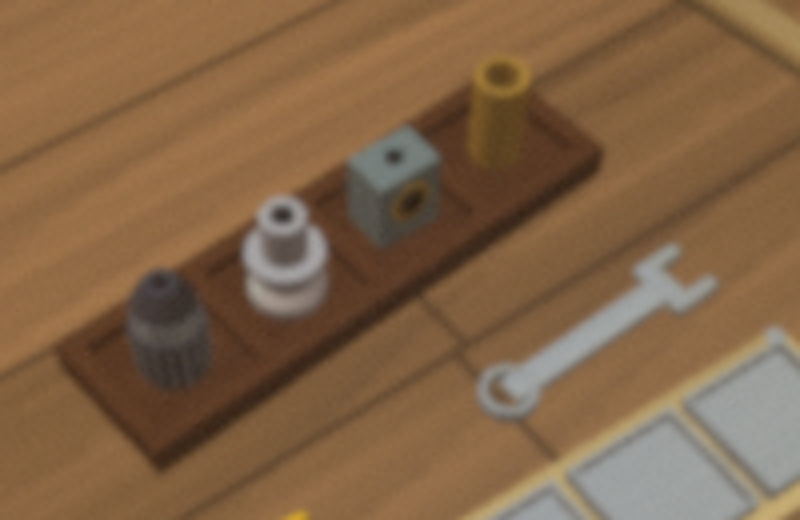

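The four parts stand upright in their compartments: sleeve (498,110), block (393,185), pulley (285,255) and chuck (168,330). The gripper is clear of them. Handing in.

```bash
python3 -c "
from workcell import bot
print(bot.finish_job())"
```

```text
the job is handed in; nothing more can be done
None
```

I moved all four parts to the rack in reverse order, from the left: sleeve, block, pulley, chuck. The last picture shows each upright in its compartment. I handed the job in at about 28 s; no verdict came back.

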